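# Rake the heel blocks into an even layer

### The job

Take the hand rake from its stand and rake the heaped rubber heel blocks out along the drying tray into an even single layer: no block on top of another, and two or three in each third of the tray's length. As you draw the blocks from the heap out to the bare end, keep the teeth resting lightly on the tray's slightly sloping floor, a few newtons by feel, never bearing down hard (15 N is too much); move the blocks only with the rake and leave everything else on the bench alone. Finish by standing the rake back in its stand.

Things in the scene. Friction and masses are not known exactly. Their poses are not given: they have to be found in the camera images.
- tray: Pale wooden drying tray screwed to the bench, outside 250 x 132 x 37 mm (x, y, z), inside 234 x 116 mm, walls 8 mm thick. Origin: centre of its underside, on the bench. x runs along its length; heap at the -x end, bare at +x. Heap: three rows of two blocks across the tray, rows 40 mm apart with 10 to 17 mm of bare floor between, into which the teeth fit; one more on top of the third row.
- floor_at_heap (a point): Point on the tray's plywood floor under the heap's second row, at x = -60 mm, y = 0, z = 12 mm of the tray. From here the floor slopes along the tray by up to 1.4 degrees, up or down (not shown in any pose): at the +x end it lies up to 4.3 mm higher or lower than here. Hard: a millimetre too low is some 10 to 20 N, and teeth pressed on at a standstill grab before they slide.
- rake: Hand rake. Five round steel teeth 5 mm thick, round-tipped, 22 mm apart in a row along y (-44 to 44 mm), z = 0 to 40 mm; head bar 34 x 100 x 12 mm (x, y, z) at z = 40 to 52; upright wooden handle 22 x 26 mm (x, y), z = 52 to 112, to be gripped from above. Origin: middle of the row of teeth at their tips; z up. Same after a half turn. About 0.16 kg.
- stand: Dark wooden rake stand, fixed: base 70 x 120 x 6 mm, two walls along its y, 100 mm long, 8 mm thick, tops at 50 mm, with a 20 mm slot between (x = -10 to 10 mm). The rake's teeth hang in the slot, its head bar rests on both tops; the rake's origin is then 10 mm above the bench over the stand's origin, y along the stand's y. Origin: centre of the underside.
- block0: Black rubber heel block, D-shaped, 26 x 26 mm (flat side at -x), 16 mm thick, about 15 g; origin at its centre. Starts in the first row of the heap, at the -x end wall.
- block1: Black rubber heel block, D-shaped, 26 x 26 mm (flat side at -x), 16 mm thick, about 15 g; origin at its centre. Starts in the first row of the heap, at the -x end wall.
- block2: Black rubber heel block, D-shaped, 26 x 26 mm (flat side at -x), 16 mm thick, about 15 g; origin at its centre. Starts in the second row.
- block3: Black rubber heel block, D-shaped, 26 x 26 mm (flat side at -x), 16 mm thick, about 15 g; origin at its centre. Starts in the second row.
- block4: Black rubber heel block, D-shaped, 26 x 26 mm (flat side at -x), 16 mm thick, about 15 g; origin at its centre. Starts in the third row, next to the bare part of the floor.
- block5: Black rubber heel block, D-shaped, 26 x 26 mm (flat side at -x), 16 mm thick, about 15 g; origin at its centre. Starts in the third row, next to the bare part of the floor.
- block6: Black rubber heel block, D-shaped, 26 x 26 mm (flat side at -x), 16 mm thick, about 15 g; origin at its centre. Starts on top of a block of the third row.
- glue_jar: Amber glass jar with a brass lid, 66 mm wide, 85 mm high; a bystander, to be left alone. Origin: its underside.
- tack_tin: Low metal tin, 52 mm wide, 40 mm high; a bystander, to be left alone. Origin: its underside.
- hammer: Hammer lying on the bench beyond the tray; a bystander, to be left alone. Origin: its underside.
- screwdriver: Screwdriver lying on the bench to the right; a bystander, to be left alone. Origin: its underside.
- cup: Terracotta cup, 72 mm wide, 80 mm high; a bystander, to be left alone. Origin: its underside.
Not all that is in view belongs to the job. Leave any turquoise look-alike of the stand alone.

How it is judged:
On the way, in this order (a step that is already met when the one before it is completed fails the run):
1. the rake is lifted clear of its stand (height (world z) of rake above 0.06 m), for 0.1 s.
2. the teeth rest on the tray's floor (more than 0.8 N) in the heap, short of the tray's middle (contact force between rake and tray above 0.8 N and z of rake in the frame of tray below 0.018 m and x of rake in the frame of tray between -0.117 and -0.02 m), for 0.2 s.
3. the teeth still rest on the floor (more than 0.8 N) past the tray's middle (contact force between rake and tray above 0.8 N and z of rake in the frame of tray below 0.018 m and x of rake in the frame of tray between 0 and 0.117 m), for 0.2 s.
At the end, for the whole second after the job is handed in: All seven blocks at rest in the tray, none on another (centres under 18.5 mm above the nominal floor), two or three centres in each third of the inner length; the rake released, at rest in its stand: upright within 0.08 rad, within 20 mm of the stand's centre, head bar on the wall tops (z of each of block0, block1, block2, block3, block4, block5, block6 in the frame of tray below 0.0305 m and x of block0 in the frame of tray between -0.117 and 0.117 m and y of block0 in the frame of tray between -0.058 and 0.058 m and x of block1 in the frame of tray between -0.117 and 0.117 m and y of block1 in the frame of tray between -0.058 and 0.058 m and x of block2 in the frame of tray between -0.117 and 0.117 m and y of block2 in the frame of tray between -0.058 and 0.058 m and x of block3 in the frame of tray between -0.117 and 0.117 m and y of block3 in the frame of tray between -0.058 and 0.058 m and x of block4 in the frame of tray between -0.117 and 0.117 m and y of block4 in the frame of tray between -0.058 and 0.058 m and x of block5 in the frame of tray between -0.117 and 0.117 m and y of block5 in the frame of tray between -0.058 and 0.058 m and x of block6 in the frame of tray between -0.117 and 0.117 m and y of block6 in the frame of tray between -0.058 and 0.058 m and ((x of block0 in the frame of tray below -0.039 m and (x of block1 in the frame of tray below -0.039 m or x of block2 in the frame of tray below -0.039 m or x of block3 in the frame of tray below -0.039 m or x of block4 in the frame of tray below -0.039 m or x of block5 in the frame of tray below -0.039 m or x of block6 in the frame of tray below -0.039 m)) or (x of block1 in the frame of tray below -0.039 m and (x of block2 in the frame of tray below -0.039 m or x of block3 in the frame of tray below -0.039 m or x of block4 in the frame of tray below -0.039 m or x of block5 in the frame of tray below -0.039 m or x of block6 in the frame of tray below -0.039 m)) or (x of block2 in the frame of tray below -0.039 m and (x of block3 in the frame of tray below -0.039 m or x of block4 in the frame of tray below -0.039 m or x of block5 in the frame of tray below -0.039 m or x of block6 in the frame of tray below -0.039 m)) or (x of block3 in the frame of tray below -0.039 m and (x of block4 in the frame of tray below -0.039 m or x of block5 in the frame of tray below -0.039 m or x of block6 in the frame of tray below -0.039 m)) or (x of block4 in the frame of tray below -0.039 m and (x of block5 in the frame of tray below -0.039 m or x of block6 in the frame of tray below -0.039 m)) or (x of block5 in the frame of tray below -0.039 m and x of block6 in the frame of tray below -0.039 m)) and ((x of block0 in the frame of tray between -0.039 and 0.039 m and (x of block1 in the frame of tray between -0.039 and 0.039 m or x of block2 in the frame of tray between -0.039 and 0.039 m or x of block3 in the frame of tray between -0.039 and 0.039 m or x of block4 in the frame of tray between -0.039 and 0.039 m or x of block5 in the frame of tray between -0.039 and 0.039 m or x of block6 in the frame of tray between -0.039 and 0.039 m)) or (x of block1 in the frame of tray between -0.039 and 0.039 m and (x of block2 in the frame of tray between -0.039 and 0.039 m or x of block3 in the frame of tray between -0.039 and 0.039 m or x of block4 in the frame of tray between -0.039 and 0.039 m or x of block5 in the frame of tray between -0.039 and 0.039 m or x of block6 in the frame of tray between -0.039 and 0.039 m)) or (x of block2 in the frame of tray between -0.039 and 0.039 m and (x of block3 in the frame of tray between -0.039 and 0.039 m or x of block4 in the frame of tray between -0.039 and 0.039 m or x of block5 in the frame of tray between -0.039 and 0.039 m or x of block6 in the frame of tray between -0.039 and 0.039 m)) or (x of block3 in the frame of tray between -0.039 and 0.039 m and (x of block4 in the frame of tray between -0.039 and 0.039 m or x of block5 in the frame of tray between -0.039 and 0.039 m or x of block6 in the frame of tray between -0.039 and 0.039 m)) or (x of block4 in the frame of tray between -0.039 and 0.039 m and (x of block5 in the frame of tray between -0.039 and 0.039 m or x of block6 in the frame of tray between -0.039 and 0.039 m)) or (x of block5 in the frame of tray between -0.039 and 0.039 m and x of block6 in the frame of tray between -0.039 and 0.039 m)) and ((x of block0 in the frame of tray above 0.039 m and (x of block1 in the frame of tray above 0.039 m or x of block2 in the frame of tray above 0.039 m or x of block3 in the frame of tray above 0.039 m or x of block4 in the frame of tray above 0.039 m or x of block5 in the frame of tray above 0.039 m or x of block6 in the frame of tray above 0.039 m)) or (x of block1 in the frame of tray above 0.039 m and (x of block2 in the frame of tray above 0.039 m or x of block3 in the frame of tray above 0.039 m or x of block4 in the frame of tray above 0.039 m or x of block5 in the frame of tray above 0.039 m or x of block6 in the frame of tray above 0.039 m)) or (x of block2 in the frame of tray above 0.039 m and (x of block3 in the frame of tray above 0.039 m or x of block4 in the frame of tray above 0.039 m or x of block5 in the frame of tray above 0.039 m or x of block6 in the frame of tray above 0.039 m)) or (x of block3 in the frame of tray above 0.039 m and (x of block4 in the frame of tray above 0.039 m or x of block5 in the frame of tray above 0.039 m or x of block6 in the frame of tray above 0.039 m)) or (x of block4 in the frame of tray above 0.039 m and (x of block5 in the frame of tray above 0.039 m or x of block6 in the frame of tray above 0.039 m)) or (x of block5 in the frame of tray above 0.039 m and x of block6 in the frame of tray above 0.039 m)) and horizontal distance between rake and stand below 0.02 m and height (world z) of rake between 0.005 and 0.015 m and angle between rake's own z axis and vertical below 0.08 rad and angle between the y axis of rake and the y axis of stand, either way round below 0.2 rad and linear speed of each of rake, block0, block1, block2, block3, block4, block5, block6 below 0.02 m/s); the robot touches nothing.
It fails at once if the rake bears on the tray with more than 15 N (contact force between rake and tray above 15 N).
It fails at once if the gripper or arm touches a block (contact force between any of the fingers, the arm and block0 above 0.3 N or contact force between any of the fingers, the arm and block1 above 0.3 N or contact force between any of the fingers, the arm and block2 above 0.3 N or contact force between any of the fingers, the arm and block3 above 0.3 N or contact force between any of the fingers, the arm and block4 above 0.3 N or contact force between any of the fingers, the arm and block5 above 0.3 N or contact force between any of the fingers, the arm and block6 above 0.3 N).
It fails at once if a bystander is moved by more than 20 mm (distance of any of glue_jar, tack_tin, hammer, screwdriver, cup from where it was at the start of the episode above 0.02 m).
It also fails if it takes over 72 s, if anything falls off the work surface, if the arm or the gripper's body presses on something with over 40 N, if the wrist force passes 120 N, or if a joint passes its speed limit or range.

### The arm

A 7-joint arm with a two-finger parallel gripper is mounted at the origin on the work surface. World frame = base frame: x ahead of the robot, y to its left, z up, the work surface at z = 0. Lengths are in m, angles in rad, forces in N, time in s.
With the tool pointing down it reaches from about 0.35 to 0.775 m from the base axis. Payload 3.1 kg.
Tool frame: the origin (TCP) lies at the very end of the fingers, on their centre line; the grasp point (between the pads) lies 19 mm behind it; z points along the fingers, y is the line along which they close (so a half turn about z gives the same grasp; the last joint's range is limited). The gripper opens to 85 mm and grips with 20 to 120 N. Pads are 22 mm wide; open, the fingers measure 114 mm over their backs; the gripper's body (76 mm by 85 mm) begins 54 mm behind the grasp point. The pads swing forward as they close: fully open they stand 13 mm farther back than shut.
Start: joints at [-1.238, 0.311, 0.014, 1.512, -0.004, 1.319, -0.027], TCP at [0.201, 0.512, 0.231] pointing down, gripper open.
Joint ranges: [-2.7, 2.7], [-0.3, 1.91], [-1.27, 1.3], [0.12, 2.57], [-1.44, 4.58], [0.2, 2.03], [-3.05, 3.05]. Speed limits (rad/s): [2.79, 2.79, 3.14, 3.14, 3.14, 3.14, 3.14].

### API

Orientations are given as a unit quaternion [x, y, z, w].
In Python, from station import * gives the robot as it stands.
- The arm moves only by the shell command python3 -m crank 'ROWS' [FORCE]. ROWS is rows parted by semicolons, their numbers by spaces, 1 to 10 of them, each of 7 numbers: dx, dy, dz in m, then a rotation vector rx, ry, rz in rad, then the opening from 0.0 (shut) to 1.0 (fully open); each row is the pose to reach, as a shift and turn from the pose commanded when the command began, along the tool's axes at that moment; what a row does not reach only later rows make up. A row lasts 1/10 s, in which the tool goes at most 0.05 m and 0.15 rad, less where a joint would pass 70% of its speed; a pose out of reach is approached as far as the arm can. The fingers move at their own pace and stop on an object; FORCE is the grip in N (left out, the last holds). Time passes only in rows, so rows that do not move let the fingers close. It prints the time, the measured TCP pose, the force, the opening and the grip force at its end.
- get_state(): the state, without advancing time (a new reading comes with each control period).
- camera(name): name is "scene" or "top" or "wrist"; returns a dict with "color" (420x560x3 uint8, red, green, blue), "z_map" (420x560 float32, m along the optical axis (not along the pixel's ray), 0 where there is no reading), "vfov" (degrees; the focal length in pixels is half the picture's height over the tangent of half this angle, whatever the lens; pixels are square), "cx", "cy" (the principal point, pixels), "pose" (4x4, takes a point from camera to world coordinates). Camera axes: x right, y down, z forward; pixel columns grow to the right and rows downward; lengths in m; the calibration is good to about 2 mm. A picture is of the moment at which its call begins.
- finish_job(): hands the job in; it is judged then, once.
Trained networks look in a picture, given as the dict that the camera call returned (one of the last four; its "shot" number tells which), for a name from the list of things; names that differ only in an ending like _2 or _b are one class to them, and where a whole thing is asked for, a point or a joint stands for the part that bears it (a point fixed in the world has none). Each returns a list of dicts, best first, with "score" (0 to 1); they miss things now and then, are a little off and sometimes report something else, mostly with a low value. They report only what shows in the picture. A call takes as long as a camera call. They do not tell look-alikes from the thing itself.
- recognise(picture, thing): "xy" ([column, row] as shares, 0 to 1, of the picture: columns of its width, rows of its height, amid what is visible of it).
- outline_of(picture, thing): "mask" (420x560 bool, what is visible of it) and "xy" ([column, row] as shares, 0 to 1, of the picture: columns of its width, rows of its height, amid what is visible of it).
- mark_of(picture, thing): "xy" ([column, row] as shares, 0 to 1, of the picture: columns of its width, rows of its height: a listed point, or the origin of a listed thing).
The state is a dict: "time_s": time; "joint_positions": joint angles; "joint_vel": joint speeds; "effort": joint torques, N m; "tool_pos": TCP position; "eef_rot": TCP orientation; "wrist_force": force on the tool from outside, world axes, zero at the start; "wrist_torque": the same for the moment, N m; "finger_gap": opening from 0.0 (shut) to 1.0 (fully open); "gripper_force": force on a finger pad.
Only numpy, scipy, OpenCV 4.12 (cv2) and the standard library are available. Lean on these libraries where they do the work, as an engineer would, in place of code of your own. Each camera call takes 0.05 s, during which the arm holds its last target. There are 200 camera calls.

## Working session

There is one attempt and no reset: what is moved stays moved. The work goes in short steps, Python scripts to look and compute and a shell command to move; the robot and the scene stay as the last step left them, time stands still between calls to the robot, and variables do not carry over. Pictures are saved under pics/ and viewed, at most 10 in all, crops included, and the job is handed in when it is done.

```bash
mkdir -p pics; ls; cat > h.py <<'E'
from station import *
import numpy as np, cv2
from scipy.spatial.transform import Rotation as R
def f_of(p): return 210/np.tan(np.radians(p["vfov"])/2)
def world(p,u,v,z=None,d=None):
    f=f_of(p); r=np.array([(u-p["cx"])/f,(v-p["cy"])/f,1.]); T=np.array(p["pose"])
    o=T[:3,3]; w=T[:3,:3]@r
    if d is None: d=(z-o[2])/w[2]
    return o+d*w
def cloud(p):
    f=f_of(p); v,u=np.mgrid[:420,:560]; d=p["z_map"]
    P=np.stack([(u-p["cx"])/f*d,(v-p["cy"])/f*d,d],-1); T=np.array(p["pose"])
    return P@T[:3,:3].T+T[:3,3]
def save(p,n,crop=None,s=1):
    im=p["color"][:,:,::-1]
    if crop: a,b,c,d=crop; im=im[b:d,a:c]
    cv2.imwrite(f"pics/{n}.png",cv2.resize(im,None,fx=s,fy=s,interpolation=cv2.INTER_CUBIC))
E
python3 - <<'E'
from h import *
s=get_state(); print({k:np.round(v,3) for k,v in s.items()})
for n in ["top","scene"]:
    p=camera(n); save(p,n+"0"); print(n,np.round(p["pose"],3).tolist(),p["vfov"],p["cx"],p["cy"])
    for t in ["tray","floor_at_heap","rake","stand"]:
        for m in mark_of(p,t)[:3]:
            u,v=m["xy"][0]*560,m["xy"][1]*420
            print(t,round(m["score"],2),round(u),round(v),np.round(world(p,u,v,z={"floor_at_heap":.012,"rake":.01}.get(t,0)),4))
E
```

```text
pics
{'time_s': np.float64(0.0), 'joint_positions': array([-1.238,  0.312,  0.014,  1.513, -0.004,  1.319, -0.027]), 'joint_vel': array([ 0.002,  0.   ,  0.001,  0.   , -0.   , -0.001, -0.001]), 'effort': array([-1.0000e-03, -3.7991e+01,  1.4600e-01, -2.3059e+01,  1.2000e-02,
        1.3000e-02,  0.0000e+00]), 'tool_pos': array([0.201, 0.511, 0.23 ]), 'eef_rot': array([ 0.186,  0.982, -0.001, -0.   ]), 'wrist_force': array([-0.186,  0.433,  0.011]), 'wrist_torque': array([0.011, 0.031, 0.02 ]), 'gripper_force': np.float64(0.0), 'finger_gap': np.float64(0.999)}
top [[0.01, -0.981, 0.196, 0.299], [-1.0, -0.009, 0.003, -0.007], [-0.002, -0.196, -0.981, 1.446], [0.0, 0.0, 0.0, 1.0]] 44.92750540819149 275.8964812824968 210.44772546922135
tray 0.85 241 228 [0.5362 0.0985 0.    ]
tray 0.57 225 263 [0.4344 0.1415 0.    ]
floor_at_heap 0.73 238 249 [0.4722 0.1056 0.012 ]
floor_at_heap 0.23 245 268 [0.4195 0.0835 0.012 ]
rake 0.71 349 239 [ 0.5048 -0.2099  0.01  ]
stand 0.87 350 239 [ 0.5052 -0.2157  0.    ]
stand 0.83 425 283 [ 0.3825 -0.424   0.    ]
stand 0.77 361 295 [ 0.3474 -0.2446  0.    ]
scene [[0.601, 0.474, -0.644, 1.382], [0.799, -0.34, 0.495, -0.608], [0.016, -0.812, -0.583, 0.787], [0.0, 0.0, 0.0, 1.0]] 43.04475865430362 279.91052956560304 210.05114729999866
tray 0.59 298 208 [0.5342 0.1034 0.    ]
floor_at_heap 0.71 282 193 [0.4701 0.1008 0.012 ]
rake 0.82 185 246 [ 0.5107 -0.2092  0.01  ]
stand 0.77 139 216 [ 0.3315 -0.2395  0.    ]
stand 0.61 185 254 [ 0.5261 -0.2167  0.    ]
stand 0.61 70 256 [ 0.3817 -0.4279  0.    ]
```

```bash
python3 - <<'E'
from h import *
a=cv2.imread("pics/top0.png");b=cv2.imread("pics/scene0.png")
cv2.imwrite("pics/a.png",cv2.resize(a[120:360,160:480],None,fx=2.5,fy=2.5)[:600,:800])
E
```

```text
(no output)
```

View pics/a.png

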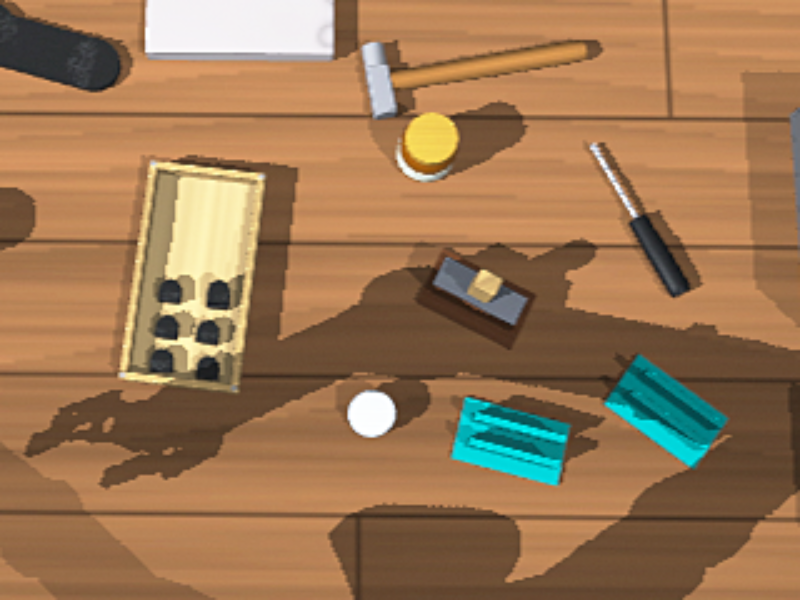

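View pics/scene0.png

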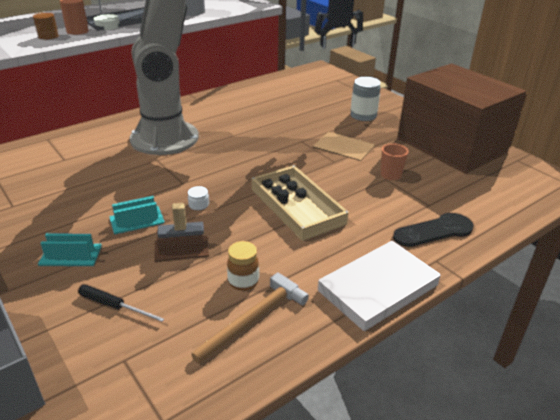

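The top crop shows the tray at full-picture pixel (238,228), with its bare end up. Candidates for the stand are the dark wooden one holding the rake at (350,239), and turquoise look-alikes at (361,295) and (425,283). I choose the dark one, and the crop confirms it has the handle at (353,234).

```bash
cat >> h.py <<'E'
def rect(P,c,rad,zl,zh):
    m=(abs(P[...,2]-(zl+zh)/2)<(zh-zl)/2)&(np.hypot(P[...,0]-c[0],P[...,1]-c[1])<rad)
    q=P[m]
    if len(q)<5: return None
    r=cv2.minAreaRect((q[:,:2]*1000).astype(np.float32))
    return len(q),np.round(r[0],1),np.round(r[1],1),round(r[2],1),np.round(np.median(q[:,2]),4)
E
python3 - <<'E'
from h import *
for n in ["top","scene"]:
    p=camera(n);P=cloud(p)
    print(n,"handle",rect(P,(.505,-.213),.1,.117,.13)); print("bar",rect(P,(.505,-.213),.1,.056,.068)); print("base",rect(P,(.505,-.213),.1,.003,.01))
    print("rim",rect(P,(.535,.1),.17,.033,.042))
    m=(abs(P[...,2]-.037)<.004)&(np.hypot(P[...,0]-.535,P[...,1]-.1)<.17)
    T=P[np.hypot(P[...,0]-.535,P[...,1]-.1)<.17]
    k,la,st,ce=cv2.connectedComponentsWithStats(((p["color"].max(2)<70)&(P[...,2]>.015)&(np.hypot(P[...,0]-.47,P[...,1]-.1)<.1)).astype(np.uint8))
    for i in range(1,k):
        if st[i,4]>15: q=P[la==i]; print("blk",st[i,4],np.round(q.mean(0),4),np.percentile(q[:,2],[10,50,90]).round(4))
    for t in ["block0","block6"]:
        print([(round(m["score"],2),*np.round(np.array(m["xy"])*[560,420])) for m in mark_of(p,t)])
E
```

```text
top handle (78, array([ 506.3, -210. ]), array([24.6, 22.2]), 63.4, np.float64(0.1226))
bar (345, array([ 505.8, -210.5]), array([100.2,  34.6]), 63.0, np.float64(0.0628))
base (1014, array([ 503.2, -212.9]), array([194.3, 196.6]), 17.3, np.float64(0.005))
rim (737, array([526. , 108.4]), array([132.5, 250.4]), 83.6, np.float64(0.0373))
blk 63 [0.5071 0.1343 0.029 ] [0.025  0.0292 0.0318]
blk 86 [0.5011 0.0778 0.0417] [0.0301 0.044  0.0476]
blk 66 [0.466  0.1354 0.0287] [0.0247 0.0288 0.0322]
blk 61 [0.461  0.0895 0.029 ] [0.0252 0.0287 0.0329]
blk 66 [0.4285 0.1405 0.0286] [0.0252 0.0286 0.0323]
blk 72 [0.4202 0.0893 0.0276] [0.0226 0.0282 0.0312]
[(0.65, np.float64(225.0), np.float64(251.0)), (0.64, np.float64(226.0), np.float64(236.0)), (0.6, np.float64(243.0), np.float64(266.0)), (0.55, np.float64(244.0), np.float64(252.0)), (0.43, np.float64(223.0), np.float64(262.0)), (0.39, np.float64(245.0), np.float64(236.0))]
[(0.65, np.float64(225.0), np.float64(251.0)), (0.64, np.float64(226.0), np.float64(236.0)), (0.6, np.float64(243.0), np.float64(266.0)), (0.55, np.float64(244.0), np.
[... 503 characters left out ...]

blk 238 [0.4745 0.0767 0.0312] [0.0212 0.0289 0.0437]
[(0.68, np.float64(294.0), np.float64(183.0)), (0.63, np.float64(269.0), np.float64(185.0)), (0.54, np.float64(275.0), np.float64(188.0)), (0.52, np.float64(283.0), np.float64(194.0)), (0.43, np.float64(300.0), np.float64(191.0)), (0.42, np.float64(286.0), np.float64(180.0)), (0.38, np.float64(284.0), np.float64(195.0))]
[(0.68, np.float64(294.0), np.float64(183.0)), (0.63, np.float64(269.0), np.float64(185.0)), (0.54, np.float64(275.0), np.float64(188.0)), (0.52, np.float64(283.0), np.float64(194.0)), (0.43, np.float64(300.0), np.float64(191.0)), (0.42, np.float64(286.0), np.float64(180.0)), (0.38, np.float64(284.0), np.float64(195.0))]
```

```bash
cat >> h.py <<'E'
RAKE=np.array([.5065,-.2115]); RY=-26.5; TRAY=np.array([.5265,.106]); TY=-6.4
def plan(x,y,z,yaw,pos=None,q=None):
    """target TCP, with tool y along world heading yaw (deg, mod 180)"""
    s=get_state(); R0=R.from_quat(s["eef_rot"] if q is None else q); p=np.array(s["tool_pos"] if pos is None else pos)
    best=None
    for k in (0,180):
        a=np.radians(yaw+k); yv=np.array([np.cos(a),np.sin(a),0]); zv=np.array([0,0,-1.]); xv=np.cross(yv,zv)
        rv=(R0.inv()*R.from_matrix(np.stack([xv,yv,zv],1))).as_rotvec()
        if best is None or np.linalg.norm(rv)<np.linalg.norm(best): best=rv
    d=R0.inv().apply(np.array([x,y,z])-p)
    print("rows:",np.round(d,4),np.round(best,4),"n>=",np.ceil(max(np.linalg.norm(d)/.05,np.linalg.norm(best)/.15)))
def t2w(xt,yt):
    a=np.radians(TY); return TRAY+np.array([np.cos(a)*xt-np.sin(a)*yt,np.sin(a)*xt+np.cos(a)*yt])
def st():
    s=get_state(); print(round(float(s["time_s"]),2),np.round(s["tool_pos"],4),R.from_quat(s["eef_rot"]).as_matrix()[:,1].round(3),"F",np.round(s["wrist_force"],2),"M",np.round(s["wrist_torque"],2),"gap",round(float(s["finger_gap"]),3),round(float(s["gripper_force"]),1))
E
python3 - <<'E'
from h import *
st(); x,y=t2w(0.02,0); plan(x,y,.33,TY)
E
```

```text
0.8 [0.2013 0.5118 0.2313] [0.366 0.931 0.   ] F [ 0.75  0.59 -0.05] M [ 0.05 -0.04 -0.03] gap 0.997 0.0
rows: [-0.4705 -0.2535 -0.0987] [ 1.0000e-04 -0.0000e+00  1.3078e+00] n>= 11.0
```

```bash
python3 -m crank '-0.4705 -0.2535 -0.0987 0 0 1.308 1;-0.4705 -0.2535 -0.0987 0 0 1.308 1;-0.4705 -0.2535 -0.0987 0 0 1.308 1;-0.4705 -0.2535 -0.0987 0 0 1.308 1;-0.4705 -0.2535 -0.0987 0 0 1.308 1;-0.4705 -0.2535 -0.0987 0 0 1.308 1;-0.4705 -0.2535 -0.0987 0 0 1.308 1;-0.4705 -0.2535 -0.0987 0 0 1.308 1;-0.4705 -0.2535 -0.0987 0 0 1.308 1;-0.4705 -0.2535 -0.0987 0 0 1.308 1'
python3 - <<'E'
from h import *
st(); x,y=t2w(0.02,0); plan(x,y,.33,TY)
E
```

```text
time_s: 1.8
tool_pos: [0.5197, 0.135, 0.3229]
eef_rot: [0.746, 0.666, 0.001, 0.0]
wrist_force: [1.1, 1.0, 0.3]
finger_gap: 1.0
gripper_force: 0.0
1.8 [0.5197 0.135  0.3229] [ 0.994 -0.113  0.001] F [1.11 0.98 0.25] M [ 0.03 -0.06  0.  ] gap 1.0 0.0
rows: [-0.028   0.03   -0.0071] [ 0.0008 -0.0007 -0.0013] n>= 1.0
```

```bash
python3 -m crank '-0.028 0.030 -0.007 0 0 0 1;-0.028 0.030 -0.007 0 0 0 1;-0.028 0.030 -0.007 0 0 0 1' >/dev/null
cat >> h.py <<'E'
def tray_look(n=None):
    p=camera("wrist");P=cloud(p)
    if n: save(p,n)
    print("rim",rect(P,TRAY,.17,.033,.042))
    a=np.radians(TY); M=np.array([[np.cos(a),np.sin(a)],[-np.sin(a),np.cos(a)]])
    Q=(P[...,:2]-TRAY)@M.T; dark=p["color"].max(2)<75
    ins=(abs(Q[...,0])<.117)&(abs(Q[...,1])<.058)
    fl=ins&~dark&(P[...,2]<.02)&(P[...,2]>.004)&(abs(Q[...,0])<.108)&(abs(Q[...,1])<.05)
    if fl.sum()>50:
        A=np.c_[Q[fl][:,0]+.06,np.ones(fl.sum())]
        print("floor slope,z@heap",np.linalg.lstsq(A,P[fl][:,2],rcond=None)[0].round(4),fl.sum())
    k,la,st_,ce=cv2.connectedComponentsWithStats((ins&dark&(P[...,2]>.022)).astype(np.uint8))
    for i in range(1,k):
        if st_[i,4]>60:
            q=la==i; b=cv2.minAreaRect((Q[q]*1000).astype(np.float32))
            print("blk",st_[i,4],"tray xy",np.round(b[0],1),np.round(b[1],1),round(b[2]),"x",np.round(Q[q][:,0].min()*1e3,1),np.round(Q[q][:,0].max()*1e3,1),"z",np.percentile(P[q][:,2],[5,50,95]).round(4))
    return p,P,Q
E
python3 - <<'E'
from h import *
st(); tray_look("w1"); plan(*RAKE,.25,RY)
E
```

```text
2.1 [0.5458 0.1042 0.329 ] [ 0.993 -0.114 -0.   ] F [ 0.58  1.37 -0.38] M [ 0.05 -0.    0.  ] gap 1.002 0.0
rim (3305, array([526.2, 108.4]), array([131. , 250.4]), 83.5, np.float64(0.0371))
floor slope,z@heap [-0.0039  0.0122] 8396
blk 301 tray xy [-19.9  27.3] [24.3 25.6] 3 x -32.3 -7.8 z [0.0264 0.028  0.0294]
blk 329 tray xy [-99.1  25.6] [25.6 25.9] 6 x -112.2 -86.3 z [0.0262 0.0282 0.0296]
blk 307 tray xy [-60.6  25.2] [24.7 24.2] 89 x -72.9 -48.5 z [0.0263 0.028  0.0294]
blk 289 tray xy [-60.4 -21.5] [25.7 24.3] 87 x -72.9 -48.3 z [0.026  0.0281 0.0296]
blk 312 tray xy [-101.2  -27. ] [25.5 25.7] 1 x -114.0 -88.4 z [0.0241 0.0282 0.0296]
blk 355 tray xy [-18.7 -28.3] [27.4 27.1] 2 x -32.7 -5.1 z [0.028  0.0438 0.0453]
blk 52374 tray xy [18.8  5.9] [ 34.2 150. ] 90 x -56.2 93.9 z [0.3681 0.408  0.4285]
rows: [-0.32   -0.003   0.0785] [-0.0013 -0.0007  0.3512] n>= 7.0
```

View pics/w1.png

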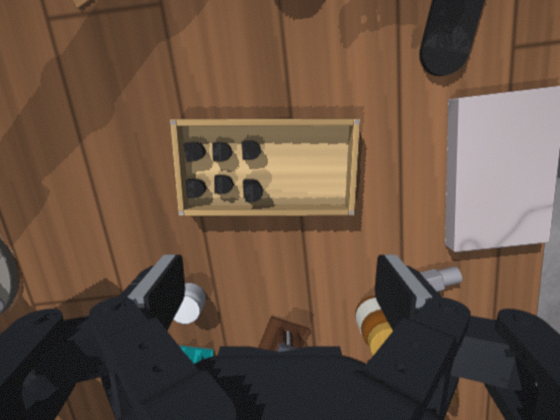

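The wrist view shows the tray at (266,167) with three rows of blocks at about x=195, 222 and 252. The stacked block is at (252,190). The dark stand is at (288,335), the jar at (375,325) and the white pot at (190,302).

```bash
sed -i 's/TRAY=np.array(\[.5265,.106\])/TRAY=np.array([.5263,.1080])/' h.py
python3 -m crank '-0.32 -0.003 0.0785 0 0 0.351 1;-0.32 -0.003 0.0785 0 0 0.351 1;-0.32 -0.003 0.0785 0 0 0.351 1;-0.32 -0.003 0.0785 0 0 0.351 1;-0.32 -0.003 0.0785 0 0 0.351 1;-0.32 -0.003 0.0785 0 0 0.351 1;-0.32 -0.003 0.0785 0 0 0.351 1;-0.32 -0.003 0.0785 0 0 0.351 1;-0.32 -0.003 0.0785 0 0 0.351 1' >/dev/null
python3 - <<'E'
from h import *
st(); p=camera("wrist");save(p,"w2");P=cloud(p)
print("handle",rect(P,RAKE,.1,.117,.13)); print("bar",rect(P,RAKE,.1,.056,.066)); print("jar",rect(P,(.6,-.17),.12,.075,.095))
plan(*RAKE,.069,RY)
E
```

```text
3.05 [ 0.507  -0.2104  0.2502] [ 0.896 -0.445 -0.001] F [-0.11  0.6   0.59] M [ 0.1  -0.02  0.03] gap 1.001 0.0
handle (698, array([ 507.4, -210.3]), array([25.5, 21.3]), 63.8, np.float64(0.122))
bar (2052, array([ 507.7, -210.3]), array([99.4, 34. ]), 63.0, np.float64(0.0621))
jar (3855, array([ 606.9, -183.9]), array([202.4,  57.4]), 22.2, np.float64(0.0853))
rows: [-2.900e-03  1.000e-04  1.814e-01] [-0.0008 -0.0025  0.0038] n>= 4.0
```

View pics/w2.png

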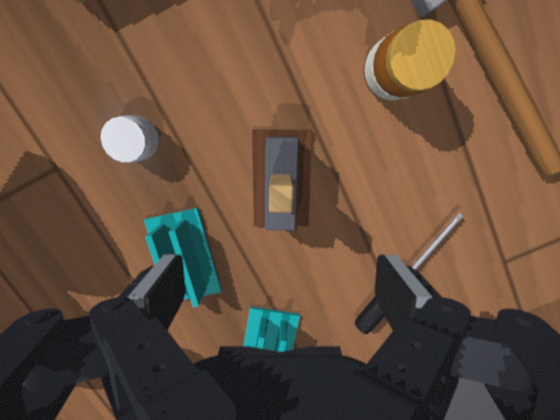

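The wrist view shows the dark stand with the rake at (281,185), its handle at (281,195), and the turquoise ones clear to the left. The choice is confirmed, so I descend and grip.

```bash
sed -i 's/RAKE=np.array(\[.5065,-.2115\]); RY=-26.5/RAKE=np.array([.5074,-.2103]); RY=-26.8/' h.py
python3 -m crank '0 0 0.05 0 0 0 1;0 0 0.10 0 0 0.004 1;0 0 0.14 0 0 0.008 1;0 0 0.165 0 0 0.008 1;0 0 0.179 0 0 0.008 1;0 0 0.179 0 0 0.008 1;0 0 0.179 0 0 0.008 1' 60 >/dev/null; python3 -c "from h import *;st()"
python3 -m crank '0 0 0 0 0 0 0;0 0 0 0 0 0 0;0 0 0 0 0 0 0;0 0 0 0 0 0 0;0 0 0 0 0 0 0;0 0 0 0 0 0 0;0 0 0 0 0 0 0;0 0 0 0 0 0 0' 100 >/dev/null
python3 -c "from h import *;st()"
```

```text
3.8 [ 0.5083 -0.2118  0.0728] [ 0.892 -0.452  0.002] F [ 0.62 -0.78  0.61] M [-0.   -0.02  0.05] gap 1.005 0.0
4.6 [ 0.5073 -0.2129  0.0723] [ 0.891 -0.454  0.001] F [-0.1  -0.37  5.85] M [ 0.03  0.08 -0.03] gap 0.245 98.0
```

```bash
python3 -m crank '0 0 -0.01 0 0 0 0;0 0 -0.03 0 0 0 0;0 0 -0.06 0 0 0 0;0 0 -0.10 0 0 0 0;0 0 -0.12 0 0 0 0;0 0 -0.12 0 0 0 0;0 0 -0.12 0 0 0 0' 100 >/dev/null; python3 - <<'E'
from h import *
st(); p=camera("wrist");P=cloud(p); s=get_state()
print("bar",rect(P,s["tool_pos"][:2],.1,.17,.192)); print("barscan",[rect(P,s["tool_pos"][:2],.07,z,z+.006) for z in (.174,.18,.186)])
x,y=t2w(-.055,0); plan(x,y,.1923,TY)
E
```

```text
5.3 [ 0.5061 -0.2119  0.1908] [ 0.891 -0.454 -0.002] F [-0.48 -0.26 -2.19] M [0.01 0.02 0.01] gap 0.244 97.8
bar (5849, array([ 518.5, -185.8]), array([46.5, 34.1]), 62.8, np.float64(0.1807))
barscan [(883, array([ 518.5, -185.9]), array([46.4, 34.1]), 62.8, np.float64(0.1797)), (4716, array([ 518.6, -185.7]), array([45.9, 33.4]), 62.4, np.float64(0.1808)), (192, array([ 511.6, -199.3]), array([ 3.5, 21.9]), 61.5, np.float64(0.1891))]
rows: [ 0.2749 -0.1779 -0.0018] [-0.0036 -0.0006 -0.359 ] n>= 7.0
```

```bash
python3 -m crank '0.275 -0.178 -0.002 0 0 -0.358 0;0.275 -0.178 -0.002 0 0 -0.358 0;0.275 -0.178 -0.002 0 0 -0.358 0;0.275 -0.178 -0.002 0 0 -0.358 0;0.275 -0.178 -0.002 0 0 -0.358 0;0.275 -0.178 -0.002 0 0 -0.358 0;0.275 -0.178 -0.002 0 0 -0.358 0;0.275 -0.178 -0.002 0 0 -0.358 0;0.275 -0.178 -0.002 0 0 -0.358 0' >/dev/null; python3 - <<'E'
from h import *
st(); x,y=t2w(-.050,-.002); plan(x,y,.097,TY)
E
```

```text
6.25 [0.4714 0.1135 0.1917] [ 0.994 -0.11  -0.003] F [-0.06  0.06 -1.41] M [-0.09  0.03 -0.02] gap 0.243 98.1
rows: [-0.0011  0.0055  0.0947] [-0.0035  0.0027  0.001 ] n>= 2.0
```

```bash
python3 -m crank '-0.001 0.002 0.04 0 0 0 0;-0.001 0.0055 0.07 0 0 0 0;-0.001 0.0055 0.09 0 0 0 0;-0.001 0.0055 0.0947 0 0 0 0;-0.001 0.0055 0.0947 0 0 0 0' >/dev/null; python3 -c "from h import *;st()"
python3 -m crank '0 0.007 0 0 0 0 0;0 0.014 0 0 0 0 0;0 0.021 0 0 0 0 0;0 0.028 0 0 0 0 0;0 0.035 0 0 0 0 0;0 0.042 0 0 0 0 0;0 0.049 0 0 0 0 0;0 0.056 0 0 0 0 0;0 0.062 0 0 0 0 0;0 0.062 0 0 0 0 0' >/dev/null; python3 - <<'E'
from h import *
st(); tray_look("w3"); p=camera("top"); save(p,"t3",(190,170,290,290),5)
E
```

```text
6.75 [0.4775 0.1099 0.098 ] [ 0.993 -0.115 -0.002] F [ 0.54  0.12 -1.33] M [ 0.01 -0.05 -0.02] gap 0.244 98.2
7.75 [0.5409 0.1044 0.0989] [ 0.994 -0.113  0.001] F [-0.14 -0.7  -1.42] M [ 0.04  0.04 -0.03] gap 0.245 98.2
rim (10807, array([526.3, 109.2]), array([131. , 251.1]), 84.0, np.float64(0.0371))
floor slope,z@heap [-0.0038  0.0123] 21656
blk 128 tray xy [30.8 30.3] [36.3  1.5] 90 x 30.1 31.7 z [0.087  0.0883 0.0892]
blk 1215 tray xy [-17.   25.4] [31.  25.8] 3 x -33.0 -2.0 z [0.0267 0.0281 0.0291]
blk 1389 tray xy [-98.7  23.3] [26.7 26.2] 5 x -113.0 -85.4 z [0.0247 0.0282 0.0294]
blk 1284 tray xy [-60.6  22.7] [25.5 25.5] 89 x -73.5 -47.8 z [0.0254 0.0282 0.0293]
blk 1142 tray xy [-60.7 -23.1] [25.8 25.4] 87 x -73.9 -48.0 z [0.0243 0.0281 0.0292]
blk 1242 tray xy [-102.2  -30.6] [30.  29.2] 1 x -117.0 -87.3 z [0.0238 0.0282 0.0293]
blk 55876 tray xy [16.9  1.1] [117.8  56.9] 17 x -47.3 75.5 z [0.1467 0.1779 0.1975]
```

View pics/w3.png

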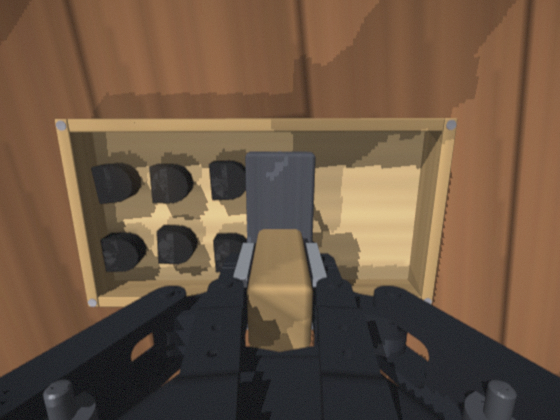

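The wrist view shows the rake over mid-tray (280,200). The lower row-3 blocks are still at about (230,180) and (230,250), and the fallen block is half hidden at (328,262). I lift, go back and look.

```bash
python3 -m crank '0 0 -0.03 0 0 0 0;0 -0.02 -0.04 0 0 0 0;0 -0.053 -0.04 0 0 0 0;0 -0.053 -0.04 0 0 0 0;0 -0.053 -0.04 0 0 0 0' >/dev/null;  python3 - <<'E'
from h import *
st(); tray_look("w4"); p=camera("top"); P=cloud(p)
x,y=t2w(-.0402,-.002); plan(x,y,.080,TY)
a=np.radians(TY); M=np.array([[np.cos(a),np.sin(a)],[-np.sin(a),np.cos(a)]]);Q=(P[...,:2]-TRAY)@M.T
m=(p["color"].max(2)<75)&(abs(Q[...,0]-.05)<.06)&(abs(Q[...,1])<.06)&(P[...,2]<.055)
print("top dark",m.sum(),Q[m].mean(0),Q[m].min(0),Q[m].max(0),np.percentile(P[m][:,2],[5,50,95])) if m.sum() else 0
E
```

```text
8.35 [0.4862 0.1112 0.139 ] [ 0.994 -0.112 -0.   ] F [ 0.59  0.04 -1.6 ] M [-0.04 -0.03  0.01] gap 0.244 98.3
rim (8815, array([526.3, 108.5]), array([131.7, 250.3]), 83.6, np.float64(0.0371))
floor slope,z@heap [-0.0036  0.0123] 18069
blk 202 tray xy [-66.6  30.3] [40.8 14.7] 62 x -73.1 -57.2 z [0.0272 0.0283 0.1216]
blk 358 tray xy [-16.6   7. ] [17.1 84.1] 0 x -25.2 -8.0 z [0.0272 0.127  0.1293]
blk 949 tray xy [-98.9  23.6] [26.2 26. ] 6 x -112.7 -85.8 z [0.0265 0.0283 0.0294]
blk 175 tray xy [-67.2  -6.2] [58.1  7.8] 78 x -73.4 -57.6 z [0.0266 0.0283 0.0294]
blk 857 tray xy [-100.9  -28.8] [25.9 26.2] 2 x -114.3 -87.9 z [0.0249 0.0283 0.0294]
blk 818 tray xy [ 26.9 -36.2] [26.1 25.9] 85 x 14.0 40.1 z [0.0251 0.0278 0.0288]
blk 55934 tray xy [-23.3  -3.4] [ 67.4 154.1] 64 x -102.1 35.7 z [0.188  0.2181 0.2375]
blk 77 tray xy [-52.5   8.5] [6.2 0.8] 79 x -53.2 -51.6 z [0.1453 0.165  0.1766]
rows: [-0.0005 -0.0018  0.0592] [ 0.0012 -0.0002 -0.0013] n>= 2.0
top dark 72 [ 0.02684425 -0.03910599] [-0.00950423 -0.05540266] [ 0.04319625 -0.02751334] [0.01383926 0.02862605 0.03219719]
```

View pics/w4.png

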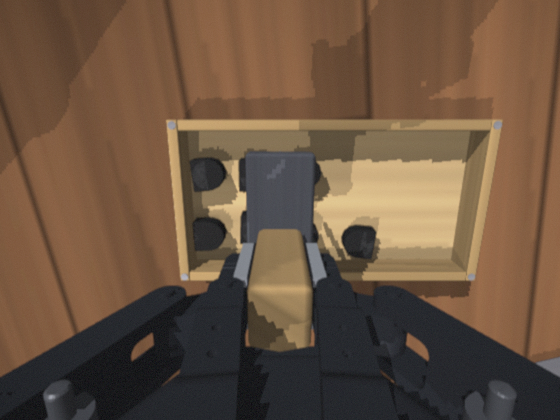

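The wrist view shows the fallen block flat and alone at (360,240), at tray (27,-36). The bar covers the gap between rows 2 and 3. I lower into that gap.

```bash
python3 -m crank '0 -0.001 0.03 0 0 0 0;-0.0005 -0.001 0.05 0 0 0 0;-0.0005 -0.001 0.057 0 0 0 0;-0.0005 -0.001 0.059 0 0 0 0;-0.0005 -0.001 0.059 0 0 0 0;-0.0005 -0.001 0.059 0 0 0 0' >/dev/null; python3 -c "from h import *;st()"; for i in 1 2 3; do python3 -m crank '0 0 0.001 0 0 0 0;0 0 0.001 0 0 0 0' >/dev/null;python3 -c "from h import *;st()"; done
```

```text
9.05 [0.4874 0.1105 0.0809] [ 0.994 -0.113  0.002] F [-0.97 -0.24 -1.39] M [ 0.04 -0.    0.01] gap 0.242 98.3
9.25 [0.4866 0.1105 0.0795] [ 0.994 -0.113  0.001] F [-0.62 -0.3  -1.67] M [-0.02  0.   -0.02] gap 0.245 98.3
9.45 [0.4861 0.1104 0.078 ] [ 0.994 -0.113  0.   ] F [ 0.06 -0.88 -0.88] M [-0.04 -0.01  0.05] gap 0.244 98.3
9.65 [0.486  0.1103 0.0768] [ 0.994 -0.113 -0.   ] F [ 1.01 -0.6  -1.16] M [ 0.01  0.01 -0.02] gap 0.247 98.3
```

```bash
python3 -m crank '0 0 0.001 0 0 0 0;0 0 0.001 0 0 0 0' >/dev/null;python3 -c "from h import *;st()";for i in 1 2; do python3 -m crank '0 0 0.0004 0 0 0 0;0 0 0.0004 0 0 0 0' >/dev/null;python3 -c "from h import *;st()"; done
```

```text
9.85 [0.486  0.1103 0.0758] [ 0.994 -0.113 -0.   ] F [-0.62 -0.18 -1.31] M [-0.04  0.02  0.02] gap 0.245 98.3
10.05 [0.4861 0.1103 0.0755] [ 0.994 -0.113 -0.   ] F [ 0.09 -0.02 -1.61] M [-0.01  0.04  0.01] gap 0.246 98.3
10.25 [0.4861 0.1103 0.0751] [ 0.994 -0.113 -0.   ] F [-0.93  0.34 -1.  ] M [-0.03  0.   -0.03] gap 0.245 98.3
```

```bash
for i in 1 2 ; do python3 -m crank '0 0 0.0003 0 0 0 0;0 0 0.0003 0 0 0 0' >/dev/null;python3 -c "from h import *;st()"; done
```

```text
10.45 [0.4861 0.1104 0.0748] [ 0.994 -0.113 -0.   ] F [-0.12 -0.18 -0.76] M [-0.02 -0.02  0.07] gap 0.241 98.3
10.65 [0.4861 0.1104 0.0745] [ 0.994 -0.113 -0.   ] F [ 0.89 -0.31 -1.51] M [0.01 0.04 0.05] gap 0.24 98.3
```

```bash
python3 -m crank '0 0 0.0002 0 0 0 0;0 0 0.0002 0 0 0 0' >/dev/null;python3 -c "from h import *;st()"
```

```text
10.85 [0.4861 0.1103 0.0743] [ 0.994 -0.113 -0.   ] F [ 0.8   0.28 -1.17] M [0.   0.03 0.01] gap 0.247 98.3
```

```bash
for i in 1 2 ; do python3 -m crank '0 0 0.0002 0 0 0 0;0 0 0.0002 0 0 0 0' >/dev/null;python3 -c "from h import *;st()"; done
```

```text
11.05 [0.4861 0.1104 0.0741] [ 0.994 -0.113  0.   ] F [-0.17  0.93 -0.47] M [ 0.02 -0.01  0.03] gap 0.243 98.3
11.25 [0.4862 0.1104 0.074 ] [ 0.994 -0.113  0.   ] F [-0.45  0.73 -1.17] M [-0.03  0.04  0.01] gap 0.245 98.3
```

```bash
python3 -m crank '0 0 0.0002 0 0 0 0;0 0 0.0002 0 0 0 0' >/dev/null;python3 -c "from h import *;st()"
```

```text
11.45 [0.4862 0.1104 0.0739] [ 0.994 -0.113  0.   ] F [-0.   -0.81  1.2 ] M [-0.    0.2   0.04] gap 0.244 98.5
```

```bash
python3 -m crank '0 0.002 0 0 0 0 0;0 0.005 0 0 0 0 0;0 0.008 0 0 0 0 0' >/dev/null;python3 -c "from h import *;st()"
```

```text
11.75 [0.4925 0.1099 0.0738] [ 0.994 -0.112 -0.004] F [-4.91  0.98  6.19] M [ 0.09  1.52 -0.04] gap 0.246 99.3
```

```bash
python3 -m crank '0 0.002 -0.0002 0 0 0 0;0 0.005 -0.0003 0 0 0 0' >/dev/null;python3 -c "from h import *;st()"
```

```text
11.95 [0.4986 0.1091 0.0738] [ 0.994 -0.112 -0.001] F [-2.18  0.36  2.14] M [0.12 0.59 0.01] gap 0.243 98.7
```

```bash
python3 -m crank '0 0.003 0 0 0 0 0;0 0.006 0 0 0 0 0;0 0.009 0 0 0 0 0' >/dev/null;python3 -c "from h import *;st()"
```

```text
12.25 [0.5087 0.1077 0.0739] [ 0.994 -0.113  0.001] F [-0.64  0.15  0.57] M [ 0.04  0.34 -0.  ] gap 0.244 98.5
```

```bash
python3 -m crank '0 0.003 0.0001 0 0 0 0;0 0.006 0.00015 0 0 0 0;0 0.009 0.0002 0 0 0 0' >/dev/null;python3 -c "from h import *;st()"
```

```text
12.55 [0.5169 0.1069 0.0738] [ 0.994 -0.113 -0.001] F [-2.29 -0.05  2.18] M [ 0.03  0.71 -0.03] gap 0.246 98.5
```

```bash
python3 -m crank '0 0.003 0.00002 0 0 0 0;0 0.006 0.00005 0 0 0 0;0 0.009 0.00008 0 0 0 0' >/dev/null;python3 -c "from h import *;st()"
```

```text
12.85 [0.526  0.1059 0.0737] [ 0.994 -0.113 -0.   ] F [-1.84  0.37  2.66] M [0.07 0.73 0.04] gap 0.242 98.5
```

```bash
python3 -m crank '0 0.003 0 0 0 0 0;0 0.006 0.00002 0 0 0 0;0 0.009 0.00004 0 0 0 0;0 0.012 0.00006 0 0 0 0' >/dev/null;python3 -c "from h import *;st()"
```

```text
13.25 [0.5379 0.1045 0.0737] [ 0.994 -0.113 -0.   ] F [-2.64  0.79  2.16] M [ 0.1   0.79 -0.03] gap 0.243 98.7
```

```bash
python3 -m crank '0 0.003 0.00002 0 0 0 0;0 0.006 0.00004 0 0 0 0;0 0.009 0.00006 0 0 0 0;0 0.012 0.00008 0 0 0 0' >/dev/null;python3 -c "from h import *;st()"
```

```text
13.65 [0.5497 0.1033 0.0736] [ 0.994 -0.113 -0.001] F [-2.58  1.2   4.07] M [0.14 1.02 0.02] gap 0.247 98.9
```

```bash
python3 -m crank '0 0.003 -0.00003 0 0 0 0;0 0.006 -0.00003 0 0 0 0;0 0.009 0 0 0 0 0;0 0.012 0 0 0 0 0' >/dev/null;python3 -c "from h import *;st()"
```

```text
14.05 [0.5619 0.1018 0.0736] [ 0.994 -0.113 -0.   ] F [-4.11  0.38  3.73] M [0.2  0.92 0.03] gap 0.242 98.9
```

```bash
python3 -m crank '0 0.003 -0.00005 0 0 0 0;0 0.006 -0.00007 0 0 0 0;0 0.009 -0.0001 0 0 0 0;0 0.009 -0.0001 0 0 0 0' >/dev/null;python3 -c "from h import *;st()"
```

```text
14.45 [0.572  0.1005 0.0737] [ 0.994 -0.113  0.003] F [ 0.69  0.5  -1.28] M [0.09 0.06 0.01] gap 0.245 98.5
```

```bash
python3 -m crank '0 0 -0.02 0 0 0 0;0 0 -0.05 0 0 0 0;0 -0.04 -0.06 0 0 0 0;0 -0.08 -0.06 0 0 0 0;0 -0.12 -0.06 0 0 0 0;0 -0.125 -0.06 0 0 0 0;0 -0.125 -0.06 0 0 0 0;0 -0.125 -0.06 0 0 0 0' >/dev/null; python3 - <<'E'
from h import *
st(); p=camera("top");save(p,"t5",(190,170,290,290),5); tray_look("w5")
x,y=t2w(-.0785,-.002); plan(x,y,.079,TY)
E
```

```text
15.25 [0.4485 0.1147 0.1342] [ 0.994 -0.113  0.004] F [ 0.73  0.68 -1.17] M [ 0.    0.   -0.04] gap 0.245 98.8
rim (9075, array([526.4, 108.1]), array([132.4, 250.6]), 83.7, np.float64(0.0372))
floor slope,z@heap [-0.0034  0.0123] 18569
blk 1044 tray xy [56.2 32.9] [25.6 26.1] 44 x 38.7 69.6 z [0.0243 0.0278 0.0289]
blk 298 tray xy [-103.7   28.6] [17.8 38.1] 0 x -112.6 -94.8 z [0.027  0.0285 0.0303]
blk 228 tray xy [-55.6   9.6] [77.2 14.4] 90 x -62.8 -48.4 z [0.0278 0.1234 0.1248]
blk 262 tray xy [-110.   -29.1] [26.1  8.4] 89 x -114.1 -105.5 z [0.0252 0.0283 0.0294]
blk 1729 tray xy [ 71.2 -35.3] [28.3 55.4] 71 x 47.1 100.4 z [0.0243 0.0277 0.0288]
blk 43687 tray xy [-59.8 -16.1] [ 70.6 122.6] 79 x -117.0 -5.1 z [0.1815 0.2138 0.2336]
rows: [ 0.0003 -0.0006  0.055 ] [ 0.0027  0.0002 -0.0024] n>= 2.0
```

View pics/w5.png

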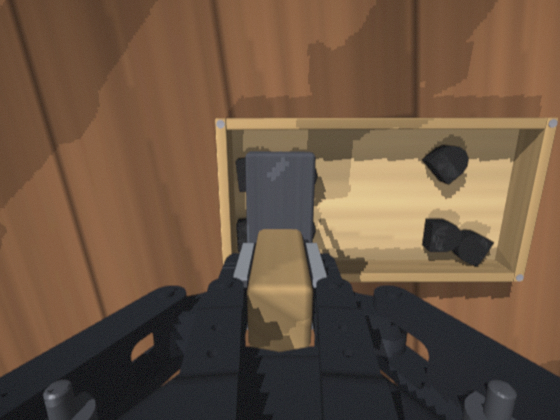

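The wrist view shows three blocks at the far end, at (445,163), (440,237) and (473,246), all flat. The rake is above the row 1 to row 2 gap, and I lower it.

```bash
python3 -m crank '0 -0.0006 0.03 0 0 0 0;0 -0.0006 0.05 0 0 0 0;0 -0.0006 0.055 0 0 0 0;0 -0.0006 0.056 0 0 0 0;0 -0.0006 0.0565 0 0 0 0;0 -0.0006 0.0565 0 0 0 0' >/dev/null; python3 -c "from h import *;st()"; for i in 1 2; do python3 -m crank '0 0 0.0007 0 0 0 0;0 0 0.0007 0 0 0 0' >/dev/null;python3 -c "from h import *;st()"; done
```

```text
15.95 [0.4471 0.1151 0.0782] [ 0.994 -0.113  0.002] F [-0.67 -0.12 -0.35] M [-0.01  0.01  0.03] gap 0.246 98.8
16.15 [0.4462 0.1151 0.077 ] [ 0.994 -0.113  0.001] F [ 0.21 -0.4  -1.55] M [ 0.01 -0.01 -0.02] gap 0.242 98.8
16.35 [0.4458 0.115  0.0759] [ 0.994 -0.113  0.   ] F [ 0.79  0.64 -1.72] M [-0.02  0.01  0.07] gap 0.241 98.8
```

```bash
python3 -m crank '0 0.001 0.0007 0 0 0 0;0 0.001 0.0009 0 0 0 0;0 0.001 0.0009 0 0 0 0' >/dev/null;python3 -c "from h import *;st()";for i in 1 2; do python3 -m crank '0 0 0.0002 0 0 0 0;0 0 0.0002 0 0 0 0' >/dev/null;python3 -c "from h import *;st()"; done
```

```text
16.65 [0.4468 0.1148 0.0748] [ 0.994 -0.113 -0.   ] F [ 0.14 -0.14 -1.65] M [ 0.01 -0.05 -0.  ] gap 0.244 98.8
16.85 [0.4468 0.1148 0.0747] [ 0.994 -0.113 -0.   ] F [-0.37 -0.44 -1.17] M [-0.06 -0.01  0.05] gap 0.244 98.8
17.05 [0.4467 0.1148 0.0745] [ 0.994 -0.113 -0.   ] F [ 0.94  0.46 -1.36] M [-0.02  0.01  0.05] gap 0.249 98.8
```

```bash
for i in 1 2; do python3 -m crank '0 0 0.0002 0 0 0 0;0 0 0.0002 0 0 0 0' >/dev/null;python3 -c "from h import *;st()"; done
```

```text
17.25 [0.4468 0.1148 0.0743] [ 0.994 -0.113  0.   ] F [-0.2   0.96 -1.62] M [ 0.02  0.04 -0.01] gap 0.247 98.8
17.45 [0.4468 0.1149 0.0742] [ 0.994 -0.113  0.   ] F [-0.51  0.34 -0.86] M [0.02 0.04 0.04] gap 0.242 98.8
```

```bash
python3 -m crank '0 0.002 0.0001 0 0 0 0;0 0.005 0.0001 0 0 0 0;0 0.008 0.0001 0 0 0 0' >/dev/null;python3 -c "from h import *;st()"
```

```text
17.75 [0.4544 0.1141 0.074 ] [ 0.994 -0.113 -0.001] F [-2.5   0.39  2.43] M [0.06 0.65 0.03] gap 0.243 99.1
```

```bash
python3 -m crank '0 0.003 0 0 0 0 0;0 0.006 0.00002 0 0 0 0;0 0.009 0.00003 0 0 0 0;0 0.012 0.00005 0 0 0 0' >/dev/null;python3 -c "from h import *;st()"
```

```text
18.15 [0.4667 0.1126 0.0739] [ 0.994 -0.113 -0.   ] F [-2.08  0.93  3.52] M [ 0.09  0.82 -0.01] gap 0.246 99.2
```

```bash
python3 -m crank '0 0.003 0 0 0 0 0;0 0.006 0.00002 0 0 0 0;0 0.009 0.00004 0 0 0 0;0 0.012 0.00006 0 0 0 0' >/dev/null;python3 -c "from h import *;st()"
```

```text
18.55 [0.4787 0.1112 0.0739] [ 0.994 -0.113 -0.   ] F [-3.49  0.86  3.04] M [0.13 0.89 0.02] gap 0.244 99.3
```

```bash
python3 -m crank '0 0.003 0 0 0 0 0;0 0.006 0 0 0 0 0;0 0.009 0.00002 0 0 0 0;0 0.012 0.00003 0 0 0 0' >/dev/null;python3 -c "from h import *;st()"
```

```text
18.95 [0.4908 0.1098 0.0739] [ 0.994 -0.113  0.   ] F [-2.85 -0.27  3.12] M [0.06 0.85 0.02] gap 0.243 99.3
```

```bash
python3 -m crank '0 0.003 0 0 0 0 0;0 0.006 0 0 0 0 0;0 0.009 0.00002 0 0 0 0;0 0.012 0.00003 0 0 0 0' >/dev/null;python3 -c "from h import *;st()"
```

```text
19.35 [0.5027 0.1085 0.0738] [ 0.994 -0.113  0.   ] F [-2.44  0.56  2.  ] M [0.13 0.77 0.  ] gap 0.244 99.3
```

```bash
python3 -m crank '0 0.003 0 0 0 0 0;0 0.006 0 0 0 0 0;0 0.009 0 0 0 0 0;0 0.009 -0.0001 0 0 0 0;0 0.008 -0.02 0 0 0 0;0 0.008 -0.06 0 0 0 0;0 0.008 -0.1 0 0 0 0;0 0.008 -0.14 0 0 0 0;0 0.008 -0.14 0 0 0 0;0 0.008 -0.14 0 0 0 0' >/dev/null
python3 - <<'E'
from h import *
st(); p=camera("top"); P=cloud(p); plan(*RAKE,.20,RY)
E
```

```text
20.35 [0.5115 0.1075 0.2145] [ 0.994 -0.113  0.003] F [-0.24 -0.51 -2.38] M [ 0.01  0.03 -0.06] gap 0.245 98.8
rows: [-0.316   0.033   0.0131] [-2.000e-04  4.000e-04  3.547e-01] n>= 7.0
```

```bash
python3 -m crank '-0.318 0.033 0.013 0 0 0.355 0;-0.318 0.033 0.013 0 0 0.355 0;-0.318 0.033 0.013 0 0 0.355 0;-0.318 0.033 0.013 0 0 0.355 0;-0.318 0.033 0.013 0 0 0.355 0;-0.318 0.033 0.013 0 0 0.355 0;-0.318 0.033 0.013 0 0 0.355 0;-0.318 0.033 0.013 0 0 0.355 0;-0.318 0.033 0.013 0 0 0.355 0' >/dev/null
python3 -m crank '0 0 0 0 0 0 0;0 0 0 0 0 0 0' >/dev/null
python3 - <<'E'
from h import *
st(); s=get_state(); p=camera("wrist");P=cloud(p);z=s["tool_pos"][2]
print("bar",rect(P,s["tool_pos"][:2],.1,z-.018,z-.001))
plan(.5073,-.2129,.12,RY)
p=camera("top");P=cloud(p); a=np.radians(TY); M=np.array([[np.cos(a),np.sin(a)],[-np.sin(a),np.cos(a)]]);Q=(P[...,:2]-TRAY)@M.T
m=(p["color"].max(2)<75)&(abs(Q[...,0])<.117)&(abs(Q[...,1])<.058)&(P[...,2]>.022)
k,la,s_,c=cv2.connectedComponentsWithStats(m.astype(np.uint8))
for i in range(1,k):
    if s_[i,4]>10: print(s_[i,4],Q[la==i].mean(0).round(3),Q[la==i].min(0).round(3),Q[la==i].max(0).round(3),np.percentile(P[la==i][:,2],95).round(4))
E
```

```text
21.5 [ 0.5077 -0.2099  0.2001] [ 0.894 -0.448 -0.001] F [ 1.27 -0.24 -1.09] M [ 0.01  0.01 -0.04] gap 0.249 98.6
bar (5757, array([ 519.9, -183.7]), array([46.3, 34.1]), 62.9, np.float64(0.1901))
rows: [-0.0027  0.0009  0.0804] [-0.0008 -0.0007  0.0029] n>= 2.0
125 [ 0.071 -0.037] [ 0.047 -0.055] [ 0.1  -0.02] 0.0324
69 [0.055 0.031] [0.04  0.016] [0.068 0.043] 0.0325
63 [-0.001  0.021] [-0.012  0.009] [0.012 0.034] 0.0323
60 [-0.005 -0.034] [-0.02  -0.044] [ 0.007 -0.018] 0.0327
72 [-0.101  0.022] [-0.113  0.01 ] [-0.089  0.034] 0.0335
71 [-0.103 -0.03 ] [-0.115 -0.042] [-0.091 -0.018] 0.032
```

The blocks now count 2, 2 and 3 per third, all flat, and the rake hasn't slipped in the grip. Next I return it to the stand.

```bash
python3 -m crank '-0.0027 0.001 0.03 0 0 0.003 0;-0.0027 0.001 0.06 0 0 0.003 0;-0.0027 0.001 0.08 0 0 0.003 0;-0.0027 0.001 0.08 0 0 0.003 0;-0.0027 0.001 0.08 0 0 0.003 0' >/dev/null;python3 -c "from h import *;st()"
python3 -m crank '0 0 0.01 0 0 0 0;0 0 0.02 0 0 0 0;0 0 0.03 0 0 0 0;0 0 0.04 0 0 0 0;0 0 0.044 0 0 0 0;0 0 0.0455 0 0 0 0;0 0 0.0455 0 0 0 0;0 0 0.0455 0 0 0 0' >/dev/null;python3 -c "from h import *;st();plan(.5073,-.2129,.0725,RY)"
```

```text
22.1 [ 0.5074 -0.2146  0.1213] [ 0.892 -0.453  0.   ] F [ 0.22 -0.33 -0.53] M [ 0.01 -0.03  0.01] gap 0.241 98.7
22.9 [ 0.5073 -0.2152  0.0757] [ 0.891 -0.454  0.001] F [-0.34 -0.7  -2.2 ] M [-0.03  0.05  0.01] gap 0.248 98.7
rows: [ 0.002  -0.0011  0.0032] [ 0.0009 -0.     -0.0033] n>= 1.0
```

```bash
python3 -m crank '0.002 -0.001 0.001 0 0 0 0;0.002 -0.001 0.002 0 0 0 0;0.002 -0.001 0.003 0 0 0 0;0.002 -0.001 0.003 0 0 0 0' >/dev/null;python3 -c "from h import *;st()"
python3 -m crank '0 0 0 0 0 0 0.4;0 0 0 0 0 0 0.6;0 0 0 0 0 0 0.8;0 0 0 0 0 0 1;0 0 0 0 0 0 1;0 0 0 0 0 0 1;0 0 0 0 0 0 1' >/dev/null;python3 -c "from h import *;st()"
python3 -m crank '0 0 -0.02 0 0 0 1;0 0 -0.05 0 0 0 1;0 0 -0.09 0 0 0 1;0 0 -0.13 0 0 0 1;0 0 -0.17 0 0 0 1;0 0 -0.17 0 0 0 1' >/dev/null
python3 - <<'E'
from h import *
st(); p=camera("wrist");save(p,"w9");P=cloud(p)
print("handle",rect(P,RAKE,.1,.115,.13)); print("bar",rect(P,RAKE,.1,.056,.068))
E
```

```text
23.3 [ 0.5071 -0.2127  0.0723] [ 0.891 -0.454  0.   ] F [ 0.67 -0.56 -1.35] M [-0.03  0.02  0.  ] gap 0.242 99.1
24.0 [ 0.507  -0.2127  0.0723] [ 0.891 -0.454  0.   ] F [-0.26 -0.91  0.07] M [ 0.01  0.05 -0.02] gap 0.998 0.0
24.6 [ 0.5102 -0.2151  0.2487] [ 0.891 -0.454  0.013] F [-0.23 -0.65 -0.48] M [ 0.01 -0.04  0.03] gap 0.999 0.0
handle (719, array([ 507.4, -209.9]), array([25.3, 21.2]), 62.6, np.float64(0.122))
bar (2090, array([ 507.7, -210.3]), array([99.4, 33.3]), 62.0, np.float64(0.0621))
```

View pics/w9.png

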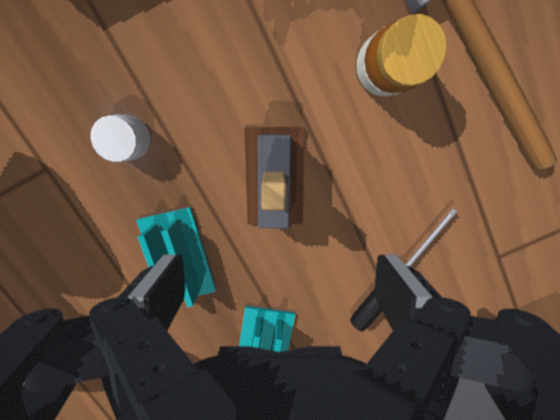

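The wrist view shows the rake seated in the dark stand at (274,182), as it was at the start, with the gripper clear.

```bash
python3 -m crank '0 0 0 0 0 0 1;0 0 0 0 0 0 1;0 0 0 0 0 0 1' >/dev/null; python3 -c "from station import *;print(finish_job())"
```

```text
the job is handed in; nothing more can be done
None
```

The job is handed in: the camera showed all seven blocks flat in the tray, 2, 2 and 3 per third from the heap end, and the rake back in its stand; the highest tray force I read was about 7.5 N, and the hand-in gave no verdict.

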